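# Zero the test-card reader

## Robot

A 6-joint arm with a two-finger parallel gripper is mounted at the origin on a cart in front of the work surface, level with it; the furniture and walls round the work are solid. World frame = base frame: x ahead of the robot, y to its left, z up, the work surface at z = 0. Lengths are in mm, angles in rad, forces in N, time in s.
With the tool pointing down it reaches from about 400 to 925 mm from the base axis. Payload 12.5 kg.
Tool frame: the origin (TCP) lies at the very end of the fingers, on their centre line; the grasp point (between the pads) lies env.grip_point_offset behind it (env.grip_point_offset is the distance from the TCP to the grasp point, in mm); y points along the fingers, z is the direction in which the jaws open and shut, and the axes are right-handed (so a half turn about y gives the same grasp; the last joint's range is limited). The gripper opens to 95 mm and grips with 3 to 60 N. Pads are 20 mm wide; open, the fingers measure 119 mm over their backs; the gripper's body (75 mm by 180 mm) begins 59 mm behind the grasp point.
Start: joints at [-0.106, 0.491, 1.559, -0, 1.092, -0.106], TCP at [625.017, 0.021, 214.661] pointing down, gripper open.
Joint ranges: [-3.1, 3.1], [-0.84, 2.19], [0.05, 2.79], [-1.13, 4.28], [0.06, 2.93], [-2.69, 2.69]. Speed limits (rad/s): [2.22, 2.22, 2.79, 3.14, 3.14, 3.14].

## Interface

Orientations are given as [roll, pitch, yaw] about the fixed x, y, z axes, in that order (R = Rz(yaw) Ry(pitch) Rx(roll)).
In Python, from cell import readout, read_camera, env, nets gives the robot as it stands.
- The arm moves only by the tool apply_moves, never from a script. Its argument "increments" is a list of rows, each a list of 3 entries, a list of its own where there are three numbers: the shift along the tool's x, y, z in cm, then the turn, a rotation vector about the tool's x, y, z in degrees, then the finger opening in cm, from 0 to 9.51. A call has exactly 5 rows; each row shifts and turns the pose as measured when the row begins, along the tool's axes as they then stand; what a row does not reach is not made up. A row lasts 1/8 s, in which the tool goes at most 62.5 mm and 10.7 degrees, less where a joint would pass 70% of its speed; a pose out of reach is approached as far as the arm can. A call with a gripper value outside its range is refused whole. The fingers move at their own pace and stop on an object; the grip force is fixed at half the most. Time passes only in rows, so rows that do not move let the fingers close, or fill a call up. It gives the time, the measured TCP pose, the force and the opening at its end, in the units of the state.
- readout.state(): the state, without advancing time (a new reading comes with each control period).
- read_camera(name): name is "scene" or "side" or "wrist"; returns a dict with "img" (384x512x3 uint8, red, green, blue), "vfov" (degrees; the focal length in pixels is half the picture's height over the tangent of half this angle, whatever the lens; pixels are square), "cx", "cy" (the principal point, pixels), "distortion" ([k1, k2, p1, p2, k3] as OpenCV has them; the pictures are not rectified), "rvec" (rotation vector, rad) and "tvec" (3), from world to camera coordinates, as OpenCV has them; the wrist camera has in their place "mount" (4x4, takes a point from camera to tool coordinates, whose origin is the TCP and whose axes are the tool frame's). Camera axes: x right, y down, z forward; pixel columns grow to the right and rows downward; lengths in mm; the calibration is good to about 2 mm. A picture is of the moment at which its call begins: read the wrist's pose just before it. There is no depth.
- env.job_done(): hands the job in, once; it reports no verdict.
Trained networks look in a picture, given as the dict that the camera call returned (one of the last four; its "shot" number tells which), for a name from the list of things; names that differ only in an ending like _2 or _b are one class to them, and where a whole thing is asked for, a point or a joint stands for the part that bears it (a point fixed in the world has none). Each returns a list of dicts, best first, with "confidence" (0 to 1); they miss things now and then, are a little off and sometimes report something else, mostly with a low value. They report only what shows in the picture. A call takes as long as a camera call.
- nets.look_for(picture, thing): "point" ([x, y, z] in mm, in the coordinates of the camera as it stood for that picture, good to about 4 mm: the middle of the surface that is visible of it).
- nets.mark_of(picture, thing): "point" ([x, y, z] in mm, in the coordinates of the camera as it stood for that picture, good to about 4 mm: a listed point, or the origin of a listed thing).
The state is a dict: "t": time; "joints": joint angles; "qvel": joint speeds; "tau": joint torques, N m; "eef_pos": TCP position; "tcp_rot": TCP orientation; "ft_force": force on the tool from outside, world axes, zero at the start; "moment": the same for the moment, N m; "opening": opening from 0.0 (shut) to 1.0 (fully open).
Only numpy, scipy, OpenCV 4.12 (cv2) and the standard library are available. Lean on these libraries where they do the work, as an engineer would, in place of code of your own. Each camera call takes 0.05 s, during which the arm holds its last target. There are 200 camera calls.

## Task

Zero the card reader, which needs an empty slot and its spring-loaded bar held at the set mark: push the orange ejector slide on its top all the way to the front, so that the used test card drops into the catch tray without the gripper touching it, and let the ejector spring fully back. Then pull the black grip of the bar out until the red line on the bar stands at the tip of the yellow pointer, and finish while still holding it there with the fingers, since the reader takes its zero meanwhile. Leave the pointer as it is set and do not disturb the other things on the worktop.

Things in the scene. Friction and masses are not known exactly. Their poses are not given: they have to be found in the camera images.
- reader: light-grey table-top card reader, fixed; case 130 x 120 mm (its x and y), roof 46 mm above the worktop. Origin on the worktop under the middle of the case; x points from its front (slot side, roughly towards the robot) to its back, y to its left, z up. A tilted display rises up to 12 mm over the roof at x 5..58, y -56..0 mm
- card_slot (a point): middle of the card slot's lower edge in the front face, 16 mm above the worktop, at the reader's x = -65, y = +32 mm; axes as the reader's. Below and before it the dark catch tray reaches to the reader's x = -156 mm: 36 mm wide inside, its floor 5 mm and its walls 13 mm above the worktop
- used_card: cream test card, 21 x 68 x 5 mm, at the start in the reader's slot with some 28 to 32 mm sticking out over the tray, held by a light spring clip; origin at the centre of its underside, its y axis along the length. Lying in the tray, its origin is about 100 mm before the reader's origin and 5 mm above the worktop
- ejector (a joint): slide of the ejector, in m: 0 at rest at the back, 0.042 at its front stop; it moves along the reader's -x, over the reader's y = +32 mm. A spring pushes it back with 2.7 N at rest and 6.5 N at the stop. The card is free only at the last few mm
- ejector_rib (a point): middle of the top edge of the orange ejector's upright rib: 9 mm thick (along the reader's x), 20 mm wide (y), 69 mm above the worktop; the rib rises 19 mm from a 4.5 mm high, 30 mm long foot on the roof. Moves with the ejector; axes as the reader's
- wedge_slide: flat aluminium bar with a black upright grip at its outer end, moving as one. Pulled out along the reader's -y by up to 58 mm from its rest, pushed in; a spring pulls it back with 3.3 N at rest, rising by 1.1 N per cm. Origin at the reader's x = -38, y = 0 mm when pushed in, 46 mm above the worktop; axes as the reader's
- grip (a point): middle of the top of the black grip, right of the case: 26 mm (reader's x) by 14 mm (reader's y), from 44 to 82 mm above the worktop, at the reader's x = -38, y = -105 mm when pushed in; axes as the reader's; moves with the bar
- red_line (a point): middle of the 4 mm wide red line across the bar, 50 mm above the worktop; at the reader's x = -38, y = -10 mm when pushed in; moves with the bar
- pointer_tip (a point): tip of the yellow pointer, clamped on the rail behind the bar, 52 mm above the worktop (its brass screw reaches 60 mm); somewhere from 28 to 45 mm beyond the red line's rest place, along the reader's -y; axes as the reader's. The red line must come to the same y in the reader's frame
- timer: bystander: cream timer, 58 x 66 x 18 mm, origin at the centre of its underside
- fresh_card: bystander: another cream test card, 21 x 68 x 5 mm, lying on the worktop
- marker_pen: bystander: white marker pen with a black cap, 135 mm long, 16 mm thick, lying down
- sample_cup: bystander: clear plastic sample cup, 50 mm wide, 87 mm tall
- cup_lid: bystander: cream round cup lid, 51 mm wide, 15 mm tall
- reagent_bottle: bystander: small white bottle with a blue cap, 32 mm wide, 68 mm tall

How it is judged (in metres and radians):
On the way, in this order (a step that is already met when the one before it is completed fails the run):
1. the ejector is pushed to its front stop (value of joint ejector above 0.038 m), for 0.05 s.
2. the used card lies in the catch tray and the ejector has sprung fully back (x of used_card in the frame of reader below -0.09 m and height (world z) of used_card below 0.012 m and value of joint ejector below 0.004 m), for 0.2 s.
At the end, for the whole second after the job is handed in: The fingers hold the grip (contact force over 1.5 N) with the red line within 4 mm of the pointer tip along the bar; the ejector is back (within 4 mm) and the used card lies in the catch tray, clear of the slot (all of step 2 and y of red_line in the frame of pointer_tip between -0.004 and 0.004 m and contact force between the fingers and wedge_slide above 1.5 N and x of used_card in the frame of reader above -0.13 m and y of used_card in the frame of reader between 0.014 and 0.05 m); the arm keeps its last pose, push and grip.
It fails at once if the gripper or arm touches the used card (contact force between the arm and used_card above 0.3 N).
It fails at once if the fingers touch the used card (contact force between the fingers and used_card above 0.3 N).
It fails at once if the pointer is shifted from where it was set (distance of pointer_tip from where it was at the start of the episode above 0.002 m).
It fails at once if a bystander is moved by more than 3 cm (distance of any of timer, fresh_card, marker_pen, sample_cup, cup_lid, reagent_bottle from where it was at the start of the episode above 0.03 m).
It also fails if it takes over 43 s, if anything falls off the work surface, if the arm or the gripper's body presses on something with over 40 N, if the wrist force passes 120 N, or if a joint passes its speed limit or range.

## Working session

There is one attempt and no reset: what is moved stays moved. The work goes in short steps, Python scripts to look and compute and a tool call to move; the robot and the scene stay as the last step left them, time stands still between calls to the robot, and variables do not carry over. Pictures are saved under pics/ and viewed, about 8 in all and at most 12, crops included, and the job is handed in when it is done.

Besides the shell and the picture viewer there is one more tool, called after ">>>" as name(argument=value, ...), one argument or row to a line, values as JSON. apply_moves: Moves the arm, as the interface text tells. Its arguments: {"type":"object","properties":{"increments":{"type":"array"}},"required":["increments"]}

```bash
mkdir -p pics; ls; cat > h.py <<'E'
import numpy as np,cv2
from cell import readout,read_camera,env,nets
from scipy.spatial.transform import Rotation as R
def toolT():
    s=readout.state();T=np.eye(4);r=np.array(s['tcp_rot'],float)
    T[:3,:3]=R.from_euler('xyz',r).as_matrix();T[:3,3]=s['eef_pos'];return T
def cam(name):
    T=toolT();p=read_camera(name)
    if 'mount' in p and p.get('mount') is not None: C=T@np.array(p['mount'])
    else:
        W=np.eye(4);W[:3,:3]=cv2.Rodrigues(np.array(p['rvec'],float))[0];W[:3,3]=np.ravel(p['tvec']);C=np.linalg.inv(W)
    return p,C
def K(p):
    f=p['img'].shape[0]/2/np.tan(np.radians(p['vfov'])/2);return np.array([[f,0,p['cx']],[0,f,p['cy']],[0,0,1]])
def pix(p,C,X):
    W=np.linalg.inv(C);return cv2.projectPoints(np.atleast_2d(np.array(X,float)),cv2.Rodrigues(W[:3,:3])[0],W[:3,3],K(p),np.array(p['distortion'],float))[0][:,0]
def onz(p,C,uv,z):
    q=cv2.undistortPoints(np.array([[uv]],float),K(p),np.array(p['distortion'],float))[0,0]
    d=C[:3,:3]@np.array([q[0],q[1],1]);return C[:3,3]+d*(z-C[2,3])/d[2]
def find(p,C,n,f='mark_of'):
    return [(np.round(C[:3,:3]@np.array(d['point'])+C[:3,3],1),round(d['confidence'],2),np.round(pix(p,C,C[:3,:3]@np.array(d['point'])+C[:3,3])[0])) for d in getattr(nets,f)(p,n)[:2]]
def save(p,n): cv2.imwrite('pics/'+n,p['img'][:,:,::-1])
E
python3 - <<'E'
from h import *
print(readout.state(),env.grip_point_offset)
for c in ['scene','side','wrist']:
    p,C=cam(c);save(p,c+'0.png');print(c,np.round(C[:3,3]))
    for n in ['reader','card_slot','used_card','ejector_rib','grip','red_line','pointer_tip']+(['timer','fresh_card','marker_pen','sample_cup','cup_lid','reagent_bottle'] if c=='scene' else []): print(n,find(p,C,n))
a=cv2.imread('pics/scene0.png');
E
```

```text
pics
{'t': 0.0, 'joints': array([-1.05616702e-01,  4.91546950e-01,  1.55943480e+00,  8.23110301e-07,
        1.09168017e+00, -1.05585754e-01]), 'qvel': array([ 5.34009467e-04, -1.53611837e-05,  1.60303966e-03, -9.86224111e-04,
       -1.22207979e-03,  1.57642939e-03]), 'tau': array([-9.52334158e-04, -6.12640929e+01, -2.58175153e+01,  6.92750537e-02,
        4.83079045e-02, -1.38641695e-05]), 'eef_pos': array([6.24768405e+02, 3.70360910e-02, 2.14074622e+02]), 'tcp_rot': array([-1.57185956e+00,  1.13415104e-04, -1.57082771e+00]), 'ft_force': array([ 0.51817606, -0.33188253, -0.81321591]), 'moment': array([-0.00285176,  0.00212824, -0.01564218]), 'opening': 0.9974390140624164} 18.8
scene [-138.  790. 1151.]
reader [(array([ 5.612e+02, -1.770e+01, -4.000e-01]), 0.74, array([270., 189.])), (array([525.8,  -3. ,  44.2]), 0.51, array([275., 188.]))]
card_slot [(array([510.6,  42.4,  19.3]), 0.63, array([270., 202.]))]
used_card [(array([ 626.6, -256.7,    2.7]), 0.64, array([297., 149.])), (array([514.6,  38.9,  17.8]), 0.54, array([270., 201.]))]
ejector_rib [(array([ 629.5, -259.2,    4.2
[... 961 characters left out ...]
 0.39, array([282., 205.]))]
grip [(array([ 7.290e+02, -2.432e+02, -1.000e-01]), 0.65, array([368., 274.])), (array([492.3, -95.6,  81.3]), 0.63, array([252., 227.]))]
red_line [(array([526.5,  -9.3,  51.9]), 0.8, array([257., 217.]))]
pointer_tip [(array([512.8, -47. ,  53.3]), 0.59, array([256., 225.]))]
wrist [624.  69. 384.]
reader [(array([565.9, -11.7,  -3.1]), 0.72, array([206., 182.]))]
card_slot [(array([510.7,  43.2,  12.9]), 0.8, array([154., 139.]))]
used_card [(array([510.2,  37.5,  11.3]), 0.83, array([154., 143.]))]
ejector_rib [(array([593.6,  10.3,  68.9]), 0.93, array([222., 176.]))]
grip []
red_line [(array([523.2,  -7.9,  46.9]), 0.78, array([160., 189.]))]
pointer_tip []
```

```bash
python3 - <<'E'
import cv2
a=cv2.imread('pics/wrist0.png');b=cv2.imread('pics/side0.png');c=cv2.imread('pics/scene0.png')
cv2.imwrite('pics/w1.png',cv2.resize(a,(768,576),interpolation=3))
cv2.imwrite('pics/s1.png',cv2.resize(b[150:330,180:420],(800,600),interpolation=3))
E
```

```text
(no output)
```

View pics/w1.png

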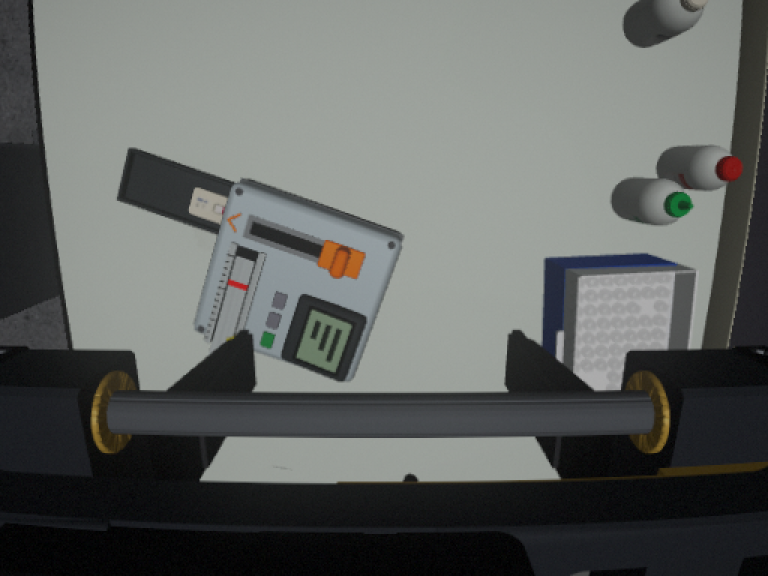

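View pics/s1.png

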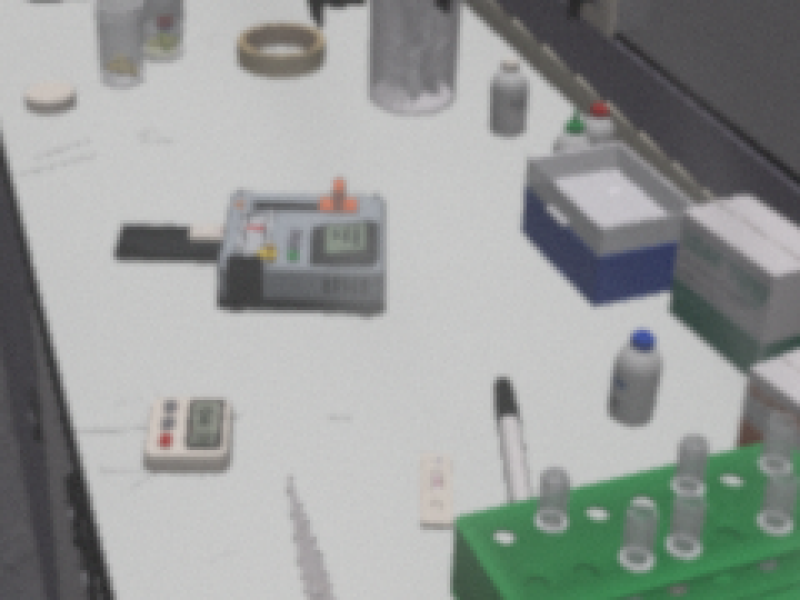

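View pics/scene0.png

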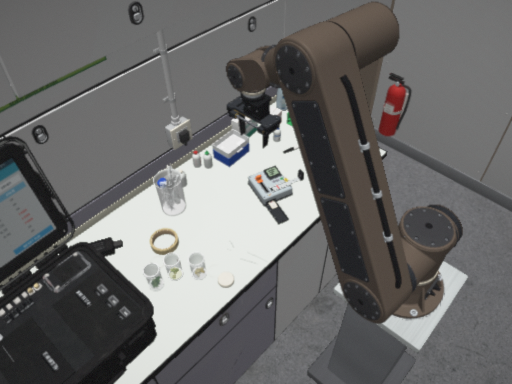

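The wrist picture (2x) shows the reader's card and tray at the upper left, around (200,205). The orange rib is at (342,262), the red line at (237,284), and the pointer is half hidden by a finger at (232,338). The grip is hidden. In the side view the pointer is at about (267,253) and the bystanders are well clear of the work. Next I turn the tool so its jaws lie along the reader's y, and close the fingers.

>>> apply_moves(
  increments=[
    [[0,0,0],[0,-10.5,0],0],
    [[0,0,0],[0,-10.5,0],0],
    [[0,0,0],[0,-10.5,0],0],
    [[0,0,0],[0,-10.5,0],0],
    [[0,0,0],[0,-10.5,0],0],
  ],
)

```text
t: 2.12
eef_pos: [625.0, 0.0, 214.7]
tcp_rot: [-1.571, -0.0, -0.632]
ft_force: [-0.0, 0.3, -0.3]
opening: 0.534
```

>>> apply_moves(
  increments=[
    [[0,0,0],[0,-10.5,0],0],
    [[0,0,0],[0,-8,0],0],
    [[0,0,0],[0,0,0],0],
    [[0,0,0],[0,0,0],0],
    [[0,0,0],[0,0,0],0],
  ],
)

```text
t: 2.75
eef_pos: [625.0, 0.1, 214.7]
tcp_rot: [-1.571, -0.0, -0.306]
ft_force: [-0.4, -0.3, 0.1]
opening: 0.023
```

```bash
cat > fit.py <<'E'
from h import *
from scipy.optimize import least_squares
M={'reader':(0,0,0),'card_slot':(-65,32,16),'grip':(-38,-105,82),'red_line':(-38,-10,50)}
def fit(obs):
    # obs list (name, xy)
    def f(p):
        c,s=np.cos(p[2]),np.sin(p[2]);Q=np.array([[c,-s],[s,c]])
        return np.concatenate([Q@np.array(M[n][:2])+p[:2]-x[:2] for n,x in obs])
    r=least_squares(f,[562,-10,-.33],loss='soft_l1',f_scale=4);return r.x,f(r.x).reshape(-1,2)
E
python3 - <<'E'
from fit import *
obs=[];ex={}
for c in ['scene','side','wrist','wrist']:
    p,C=cam(c)
    if c=='wrist':save(p,'wrist1.png')
    for n in list(M)+['ejector_rib','pointer_tip']:
        for r in find(p,C,n):
            if n in M and r[1]>.4: obs.append((n,r[0]))
            elif n not in M: ex.setdefault(n,[]).append(r[:2])
obs=[o for o in obs if np.linalg.norm(o[1][:2]-[540,-20])<150]
x,e=fit(obs);print(x,np.degrees(x[2]));[print(o,np.round(d,1)) for o,d in zip(obs,e)]
c,s=np.cos(x[2]),np.sin(x[2]);Q=np.array([[c,-s],[s,c]])
for n in ex:
  for r in ex[n]: print(n,r,np.round(Q.T@(r[0][:2]-x[:2]),1))
print(readout.state()['tcp_rot'],readout.state()['eef_pos'],readout.state()['opening'])
a=cv2.imread('pics/wrist1.png');cv2.imwrite('pics/w2.png',cv2.resize(a,(768,576),interpolation=3))
E
```

```text
[ 5.63276046e+02 -1.22522478e+01 -3.47520289e-01] -19.911445851112035
('reader', array([563.4, -16.7,   0.9])) [-0.1  4.4]
('card_slot', array([509.7,  39. ,  14.2])) [3.4 1. ]
('red_line', array([522.9, -12.3,  48.6])) [1.2 3.6]
('reader', array([ 5.649e+02, -1.590e+01, -1.000e-01])) [-1.6  3.6]
('card_slot', array([515.7,  40.3,  17.2])) [-2.6 -0.3]
('grip', array([564.8, -17.6,  -0.7])) [-73.  -80.4]
('grip', array([493.6, -94.9,  80.3])) [-1.8 -3.1]
('red_line', array([527.7, -10.3,  48.3])) [-3.6  1.6]
('reader', array([561.4, -11.5,  -1.2])) [ 1.9 -0.8]
('card_slot', array([508. ,  41.1,  10.4])) [ 5.1 -1.1]
('grip', array([488.4, -96.1,  81.2])) [ 3.4 -1.9]
('grip', array([565.4, -14. ,   1.2])) [-73.6 -84. ]
('red_line', array([524.6,  -8.3,  47. ])) [-0.5 -0.4]
('reader', array([564.6, -14.7,   1.2])) [-1.3  2.4]
('card_slot', array([508.4,  38.9,  11.3])) [4.7 1.1]
('card_slot', array([514.4, -52.8,  49.6])) [-1.3 92.8]
('grip', array([488. , -97.2,  77.9])) [ 3.8 -0.8]
('red_line', array([521.6,  -5.9,  50.8])) [ 2.5 -2.8]
ejector_rib (array([593.6,  10.8,  71. ]), 0.48) [20.7 32. ]
ejector_rib (array([599.9,   8. ,  67.8]), 0.42) [27.5 31.5]
ejector_rib (array([590.6,  11.3,  69.4]), 0.74) [17.7 31.4]
ejector_rib (array([593. ,   9.4,  68.6]), 0.77) [20.6 30.5]
ejector_rib (array([566.7,  -9.7,  -2.4]), 0.35) [2.4 3.6]
pointer_tip (array([511.9, -47.9,  55. ]), 0.59) [-36.2 -51. ]
pointer_tip (array([523.7,   4.7,  44.8]), 0.47) [-43.    2.5]
pointer_tip (array([515.9, -51.8,  53.5]), 0.44) [-31.1 -53.3]
pointer_tip (array([513. , -49.3,  49.9]), 0.53) [-34.7 -52. ]
[-1.57074561e+00 -5.66366799e-05 -3.03632926e-01] [6.25011373e+02 5.77045598e-02 2.14667973e+02] 0.003097961999896443
```

View pics/w2.png

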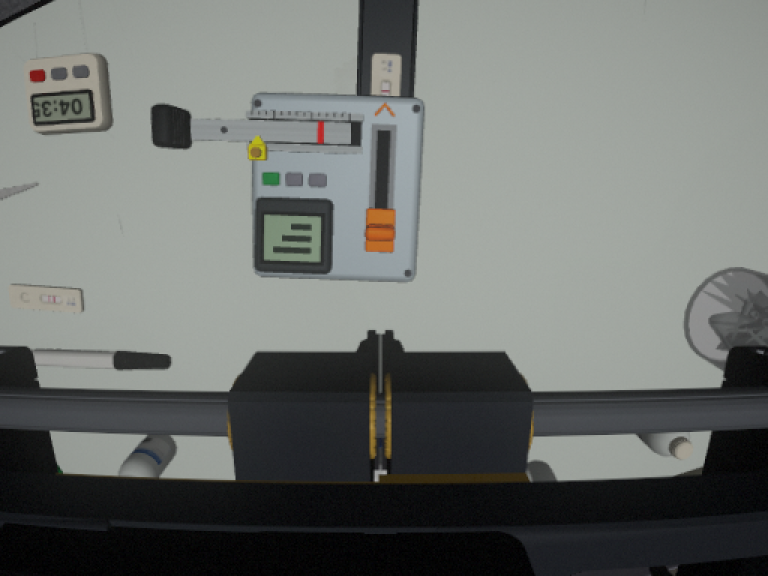

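The wrist view is clear (2x pixels). The red line is at (321,132), the pointer tip at (257,137), and the grip at (171,127). The roof screws are at (257,103), (417,107) and (407,273), and the rib is at (380,231). I'll compute the poses from these.

```bash
python3 - <<'E'
from fit import *
p,C=cam('wrist')
g=lambda u,z:onz(p,C,(np.array(u)/2),z)
s=[g(u,46) for u in [(257,103),(417,107),(407,273)]]
print(np.round(s,1))
d=s[1]-s[0];print('yaw y',np.degrees(np.arctan2(-d[0],d[1])),np.linalg.norm(d))
d=s[2]-s[1];print('yaw x',np.degrees(np.arctan2(d[1],d[0])),np.linalg.norm(d))
for n,u,z in [('red',(321,132),50),('ptr',(257,137),52),('griptop',(171,117),82),('rib',(380,228),69),('slotcardfront',(386,52),21)]: print(n,np.round(g(u,z),1))
# case roof corners fit
for u in [(250,93),(424,98),(416,283),(254,277)]: print(np.round(g(u,46),1))
E
```

```text
[[461.4 -78.3  46. ]
 [489.   -2.6  46. ]
 [564.8 -34.1  46. ]]
yaw y -20.11019118666032 80.53382114192911
yaw x -22.557375120136935 82.05450961505217
red [486.  -51.4  50. ]
ptr [478.2 -82.3  52. ]
griptop [ 463.8 -107.8   82. ]
rib [540.3 -35.6  69. ]
slotcardfront [452.3 -11.   21. ]
[455.6 -80.   46. ]
[486.1   2.   46. ]
[571.1 -31.4  46. ]
[ 541.8 -111.7   46. ]
```

The picture was scaled 1.5x, not 2x, so I'll redo the numbers.

```bash
python3 - <<'E'
from fit import *
p,C=cam('wrist')
g=lambda u,z:onz(p,C,(np.array(u)/1.5),z)
s=[g(u,46) for u in [(257,103),(417,107),(407,273)]]
for a,b in ((0,1),(1,2)):
    d=s[b]-s[a];print(np.degrees(np.arctan2(d[1],d[0])),np.linalg.norm(d))
k=[g(u,46) for u in [(250,93),(424,98),(416,283),(254,277)]];print(np.round(k,1),'centre',np.mean(k,0),(s[0]+s[2])/2)
x=np.r_[np.mean(k,0)[:2],np.radians(-19.5)]
P={}
for n,u,z in [('red',(321,132),50),('ptr',(257,137),52),('griptop',(171,112),82),('rib',(380,228),69),('card',(386,52),21)]: P[n]=g(u,z)
for yaw in (-19,-20,-21):
    c_,s_=np.cos(np.radians(yaw)),np.sin(np.radians(yaw));Q=np.array([[c_,-s_],[s_,c_]])
    print(yaw,{n:np.round(Q.T@(v[:2]-x[:2]),1) for n,v in P.items()})
print({n:np.round(v,1) for n,v in P.items()})
E
```

```text
70.79166001241978 106.5683993081538
-20.176191748505367 112.8102064740561
[[483.5 -45.1  46. ]
 [522.   64.   46. ]
 [641.   23.   46. ]
 [601.9 -86.4  46. ]] centre [562.09284724 -11.11458875  46.        ] [561.56809694 -11.90660247  46.        ]
-19 {'red': array([-38.4,  -9.6]), 'ptr': array([-34.3, -52. ]), 'griptop': array([-46.9, -97.1]), 'rib': array([22.2, 31. ]), 'card': array([-96.3,  32.1])}
-20 {'red': array([-38.2, -10.3]), 'ptr': array([-33.4, -52.5]), 'griptop': array([-45.2, -97.9]), 'rib': array([21.7, 31.4]), 'card': array([-96.9,  30.4])}
-21 {'red': array([-38., -11.]), 'ptr': array([-32.5, -53.1]), 'griptop': array([-43.5, -98.7]), 'rib': array([21.1, 31.8]), 'card': array([-97.4,  28.7])}
{'red': array([522.7,  -7.7,  50. ]), 'ptr': array([512.7, -49.1,  52. ]), 'griptop': array([486.1, -87.7,  82. ]), 'rib': array([593.2,  11. ,  69. ]), 'card': array([481.5,  50.6,  21. ])}
```

Calibration agrees: the reader is at about (562, -11) with yaw about -19.7°. The rib is at reader x of 22, and the pull needed is about 42 mm. Now I descend behind the rib.

>>> apply_moves(
  increments=[
    [[-0.5,4.5,0],[0,2.3,0],0],
    [[0,5,0],[0,0,0],0],
    [[0,4,0],[0,0,0],0],
    [[0,2.2,0],[0,0,0],0],
    [[0,0,0],[0,0,0],0],
  ],
)

```text
t: 4.88
eef_pos: [621.3, 1.5, 54.4]
tcp_rot: [-1.57, -0.003, -0.345]
ft_force: [-0.6, -0.7, 0.4]
opening: 0.004
```

>>> apply_moves(
  increments=[
    [[-0.6,0,0],[0,0,0],0],
    [[-0.6,0,0],[0,0,0],0],
    [[-0.5,0,0],[0,0,0],0],
    [[-0.5,0,0],[0,0,0],0],
    [[0,0,0],[0,0,0],0],
  ],
)

```text
t: 5.5
eef_pos: [603.7, 8.5, 59.0]
tcp_rot: [-1.567, -0.017, -0.345]
ft_force: [2.0, -2.1, -2.2]
opening: 0.002
```

```bash
python3 - <<'E'
from fit import *
p,C=cam('side');save(p,'side2.png')
print(find(p,C,'ejector_rib'));s=readout.state();print(s['eef_pos'],s['tcp_rot'],s['ft_force'])
a=p['img'][180:260,210:310,::-1];cv2.imwrite('pics/s2.png',cv2.resize(a,(750,600),interpolation=2))
E
```

```text
[(array([492.1, -95. ,  79.5]), 0.65, array([252., 227.])), (array([589.9,   9.2,  70.8]), 0.43, array([278., 205.]))]
[603.82672671   8.41083106  59.02110183] [-1.56732819 -0.01647684 -0.34499452] [ 3.21573362 -0.77480439  1.43552351]
```

View pics/s2.png

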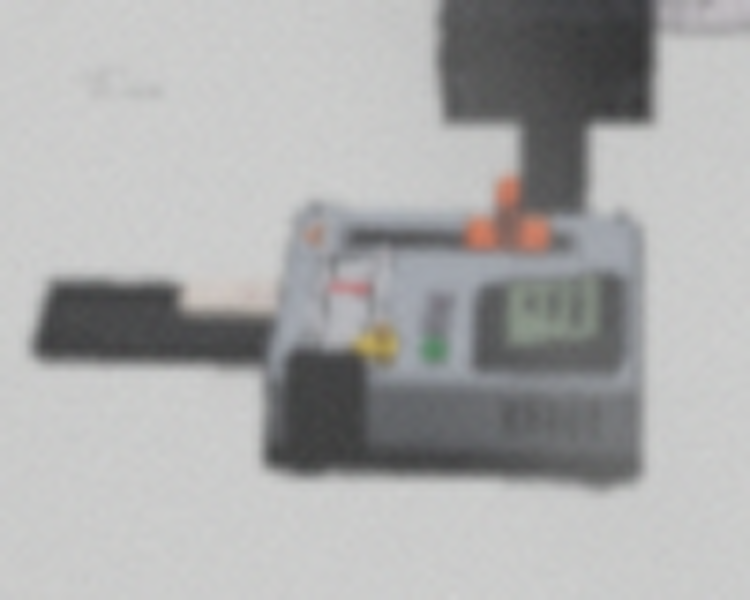

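The side crop shows the finger against the back of the rib at (520,195), just above the foot, and the rib has started to move. I'll keep pushing, slightly lower.

>>> apply_moves(
  increments=[
    [[-0.8,0.2,0],[0,0,0],0],
    [[-0.8,0.1,0],[0,0,0],0],
    [[-0.8,0.1,0],[0,0,0],0],
    [[-0.8,0.1,0],[0,0,0],0],
    [[-0.4,0,0],[0,0,0],0],
  ],
)

```text
t: 6.22
eef_pos: [577.4, 18.2, 58.9]
tcp_rot: [-1.564, -0.039, -0.345]
ft_force: [7.1, -2.5, -5.5]
opening: 0.005
```

>>> apply_moves(
  increments=[
    [[-0.6,0.2,0],[0,0,1],0],
    [[-0.5,0.1,0],[0,0,1],0],
    [[-0.4,0.1,0],[0,0,0],0],
    [[-0.3,0,0],[0,0,0],0],
    [[-0.3,0,0],[0,0,0],0],
  ],
)

```text
t: 6.85
eef_pos: [574.0, 19.9, 59.2]
tcp_rot: [-1.557, -0.043, -0.345]
ft_force: [13.9, -6.6, -11.7]
opening: 0.005
```

```bash
python3 - <<'E'
from fit import *
p,C=cam('side');save(p,'side3.png')
print(find(p,C,'ejector_rib'),find(p,C,'used_card'));s=readout.state();print(s['eef_pos'],s['tcp_rot'],s['ft_force'],s['moment'])
a=p['img'][180:260,210:310,::-1];cv2.imwrite('pics/s3.png',cv2.resize(a,(750,600),interpolation=2))
E
```

```text
[(array([559.9,  17.1,  69.3]), 0.56, array([266., 205.]))] [(array([481.4,  54.2,   3.7]), 0.41, array([235., 224.])), (array([510.3, -49.5,  53.1]), 0.28, array([255., 226.]))]
[573.96955976  19.88265409  59.24486447] [-1.55739981 -0.04337097 -0.34464258] [ 14.295395    -6.99346117 -10.7426358 ] [-1.18322755 -2.64616092 -0.02140308]
```

View pics/s3.png

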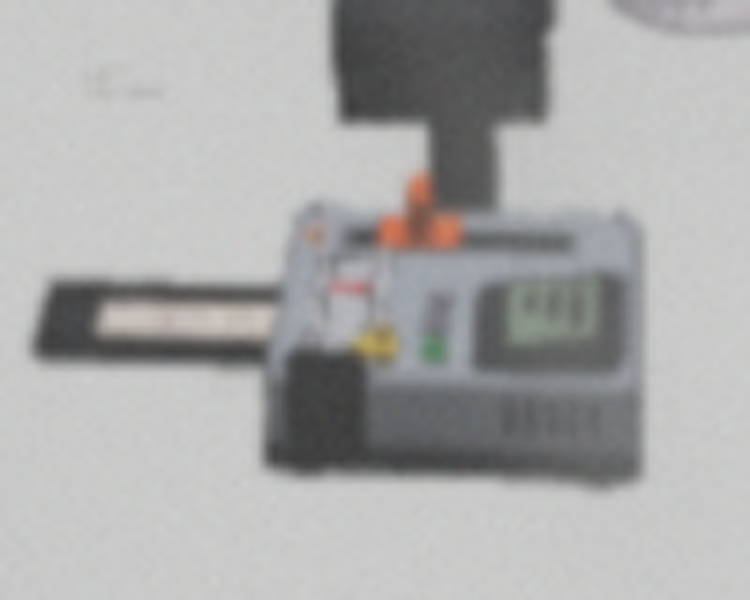

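The crop shows the ejector about 36 mm out, and the card nearly all out over the tray at (185,318). A few mm remain, so I'll push harder.

>>> apply_moves(
  increments=[
    [[-0.6,0,0],[0,0,0],0],
    [[-0.8,0,0],[0,0,0],0],
    [[-0.8,0,0],[0,0,0],0],
    [[-0.8,0,0],[0,0,0],0],
    [[-0.8,0,0],[0,0,0],0],
  ],
)

```text
t: 7.62
eef_pos: [573.8, 20.9, 61.6]
tcp_rot: [-1.544, -0.125, -0.346]
ft_force: [33.8, -20.5, -27.1]
opening: 0.008
```

```bash
python3 - <<'E'
from fit import *
p,C=cam('side');save(p,'side4.png')
print(find(p,C,'ejector_rib'),find(p,C,'used_card'));s=readout.state();print(s['eef_pos'],s['tcp_rot'],s['ft_force'],s['moment'])
a=p['img'][180:260,210:310,::-1]
# orange mask centre column of rib top
im=p['img'].astype(int);m=(im[...,0]>170)&(im[...,1]<130)&(im[...,2]<110);m[:195]=0
for f in ('side0','side2','side3','side4'):
    im=cv2.imread(f'pics/{f}.png')[:,:,::-1].astype(int);m=(im[...,0]-im[...,2]>70)&(im[...,0]-im[...,1]>50);m[:195]=m[216:]=0;m[:,:258]=m[:,300:]=0
    print(f,np.argwhere(m).mean(0),m.sum())
E
```

```text
[(array([559.3,  20.7,  70.7]), 0.63, array([266., 204.]))] [(array([478.9,  53.1,   4.2]), 0.67, array([235., 224.])), (array([412.3, 360.5,   5.7]), 0.34, array([195., 180.]))]
[573.74683525  20.8583641   61.5863954 ] [-1.54410247 -0.12450447 -0.34626458] [ 33.48361426 -20.44757842 -25.64415625] [-3.64465804 -5.90202141 -0.27076371]
side0 [209.58823529 280.94117647] 17
side2 [209.54545455 277.27272727] 22
side3 [209.4375 265.6875] 32
side4 [209.36666667 265.4       ] 30
```

The ejector is hard against the stop: it hasn't moved under 39 N. The net puts the card in the tray, at reader x of about -100 and z of about 4. I back off so the spring follows.

>>> apply_moves(
  increments=[
    [[0.5,0,0],[0,0,2],0],
    [[1,0,0],[0,0,2],0],
    [[1.2,0,0],[0,0,1],0],
    [[1.2,0,0],[0,0,0],0],
    [[1.2,0,0],[0,0,0],0],
  ],
)

```text
t: 8.4
eef_pos: [625.3, 2.2, 66.2]
tcp_rot: [-1.543, -0.04, -0.345]
ft_force: [-0.0, 0.4, -0.1]
opening: 0.006
```

>>> apply_moves(
  increments=[
    [[0.8,0,0],[0,0,0],0],
    [[0,-3,0],[0,0,0],4],
    [[0,-5,0],[0,0,0],4],
    [[0,-4,0],[0,0,0],4],
    [[0,-3,0],[0,0,0],4],
  ],
)

```text
t: 9.02
eef_pos: [624.6, -2.2, 217.8]
tcp_rot: [-1.545, -0.032, -0.344]
ft_force: [0.7, -0.5, -0.5]
opening: 0.371
```

```bash
python3 - <<'E'
from fit import *
for c in ('side','wrist'):
    p,C=cam(c);save(p,c+'5.png')
    for n in ['ejector_rib','used_card','grip','red_line','pointer_tip']: print(n,find(p,C,n))
s=readout.state();print(s['eef_pos'],s['tcp_rot'],s['ft_force'])
cv2.imwrite('pics/w5.png',cv2.resize(p['img'][:,:,::-1],(768,576),interpolation=3))
E
```

```text
ejector_rib [(array([601. ,   7.9,  69.1]), 0.6, array([282., 205.])), (array([ 5.637e+02, -1.400e+01, -3.000e-01]), 0.51, array([271., 233.]))]
used_card [(array([479.5,  52.9,   6. ]), 0.64, array([235., 223.]))]
grip [(array([491.9, -95.6,  80.2]), 0.66, array([252., 227.]))]
red_line [(array([524.8, -13.7,  52.2]), 0.66, array([257., 218.]))]
pointer_tip [(array([512.4, -46.2,  52.2]), 0.47, array([255., 225.]))]
ejector_rib [(array([592.1,  10.6,  69.4]), 0.84, array([250., 147.]))]
used_card [(array([473.6,  53.8,   2. ]), 0.77, array([249.,  24.]))]
grip [(array([489.3, -95.9,  80.8]), 0.8, array([100.,  83.]))]
red_line [(array([526.4,  -8.4,  50.9]), 0.81, array([209.,  88.])), (array([487.9, -99.3,  81.6]), 0.64, array([95., 83.]))]
pointer_tip [(array([511.6, -46.9,  51.7]), 0.73, array([166.,  88.]))]
[624.73616804  -2.36616017 215.38772022] [-1.54523009 -0.03062301 -0.34472577] [-0.40023669 -0.48607396  1.35719129]
```

View pics/w5.png

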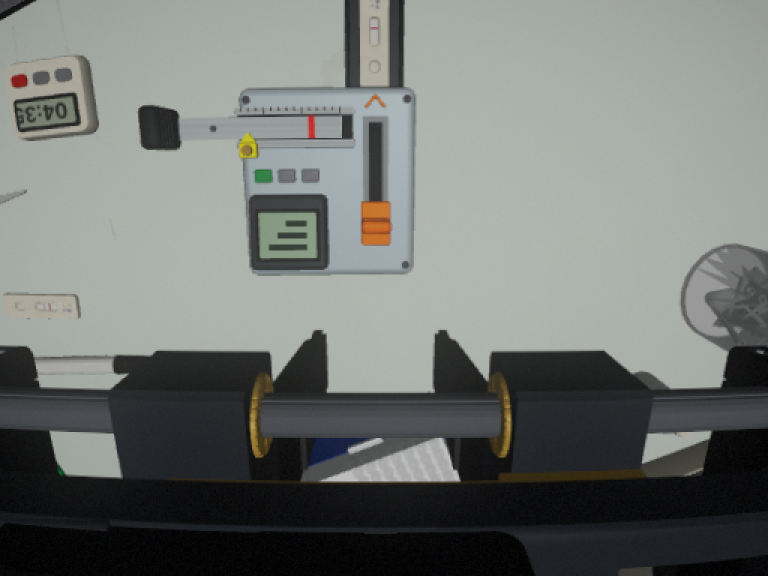

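The view confirms the card lying in the tray at (375,40), the ejector back at rest at (376,224), the red line at (311,127) and the grip at (158,127). Next I go over the grip, with jaws 4 cm open.

>>> apply_moves(
  increments=[
    [[-2.4,0,-3.4],[-1.5,0,1.8],4],
    [[-2.4,0,-3.4],[0,0,0],4],
    [[-2.4,0,-3.4],[0,0,0],4],
    [[-2.2,0,-3.2],[0,0,0],4],
    [[0,2,0],[0,0,0],4],
  ],
)

```text
t: 10.25
eef_pos: [487.5, -99.1, 193.4]
tcp_rot: [-1.572, 0.001, -0.343]
ft_force: [-0.2, 0.7, -0.0]
opening: 0.418
```

```bash
python3 - <<'E'
from fit import *
p,C=cam('wrist');save(p,'wrist6.png')
for n in ['grip','red_line','pointer_tip']: print(n,find(p,C,n))
p,C=cam('side');print(find(p,C,'grip'))
T=toolT();s=readout.state();print(s['eef_pos'],s['tcp_rot'],s['ft_force'])
print(T[:3,:3].T@(np.array([490.8,-96.8,54])-T[:3,3]))
E
```

```text
grip [(array([488.6, -96.7,  80.1]), 0.91, array([256., 194.])), (array([561.9, -11.8,  -1. ]), 0.64, array([344., 210.]))]
red_line [(array([522.4,  -8.6,  51.2]), 0.8, array([350., 189.]))]
pointer_tip [(array([515. , -49.2,  52.3]), 0.51, array([309., 196.]))]
[(array([490.1, -95.7,  81.1]), 0.62, array([252., 227.]))]
[489.09703667 -97.74167083 192.8631614 ] [-1.57228031  0.00238095 -0.34058789] [ 0.21386914  0.80865219 -0.31343802]
[  1.62120777 138.85738074   1.66250425]
```

View pics/wrist6.png

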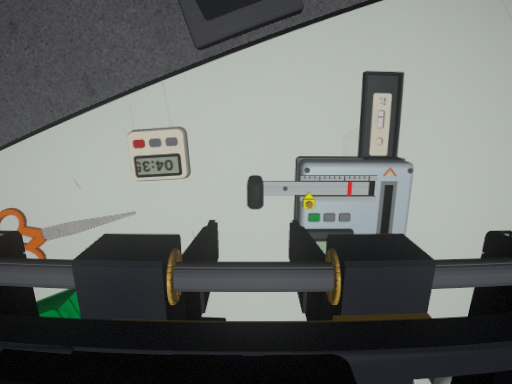

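The grip at (256,193) lies on the line midway between the fingers. The red line is at (350,188) and the pointer tip at (309,195). I descend and close.

>>> apply_moves(
  increments=[
    [[0.1,4.5,0.1],[0,0,0],4],
    [[0,4.5,0],[0,0,0],4],
    [[0,3,0],[0,0,0],4],
    [[0,1.7,0],[0,0,0],4],
    [[0,0,0],[0,0,0],4],
  ],
)

```text
t: 11.18
eef_pos: [494.2, -96.5, 54.6]
tcp_rot: [-1.572, -0.004, -0.337]
ft_force: [-0.1, -0.9, -0.4]
opening: 0.422
```

```bash
python3 - <<'E'
from fit import *
T=toolT();s=readout.state();print(s['eef_pos'],s['tcp_rot'],s['ft_force'])
print(T[:3,:3].T@(np.array([490.8,-96.8,54])-T[:3,3]))
p,C=cam('side');save(p,'side7.png');print(find(p,C,'grip'))
E
```

```text
[494.1994728  -96.54438201  54.56712121] [-1.57216601 -0.00416441 -0.33705963] [-0.12652347 -0.87604135 -0.39278994]
[-3.12598671  0.55597791 -1.36472633]
[]
```

>>> apply_moves(
  increments=[
    [[-0.2,0,-0.1],[0,0,0],0],
    [[0,0,0],[0,0,0],0],
    [[0,0,0],[0,0,0],0],
    [[0,0,0],[0,0,0],0],
    [[0,0,0],[0,0,0],0],
  ],
)

```text
t: 11.9
eef_pos: [492.5, -99.7, 57.9]
tcp_rot: [-1.575, -0.01, -0.337]
ft_force: [1.8, 3.9, -6.3]
opening: 0.146
```

```bash
cat > m.py <<'E'
from fit import *
import sys
T=toolT();s=readout.state();print(s['t'],s['eef_pos'],s['tcp_rot'],s['ft_force'],s['opening'])
yv=np.array([.337,.9415])
for c in ('wrist','side','scene'):
    p,C=cam(c);save(p,f'{c}_{sys.argv[1]}.png')
    for n in ['red_line','pointer_tip','grip']:
        for r in find(p,C,n): print(c,n,r,round(float(yv@(r[0][:2]-[562.3,-11.3])),1))
    if c=='wrist':
        im=p['img'].astype(int);h=cv2.cvtColor(p['img'],cv2.COLOR_RGB2HSV)
        red=(im[...,0]-im[...,1]>80)&(im[...,0]-im[...,2]>80);yel=(im[...,0]>150)&(im[...,1]>130)&(im[...,2]<90)
        for nm,m,X,z in (('red',red,(520,-20),50),('yel',yel,(513,-49),52)):
            c0=pix(p,C,[X[0],X[1],z])[0];v,u=np.nonzero(m);k=np.hypot(u-c0[0],v-c0[1])<70;u,v=u[k],v[k]
            if len(u)==0: print(nm,'none');continue
            if nm=='yel':
                kk=v<=v.min()+1;q=(u[kk].mean(),v[kk].mean())
            else:q=(u.mean(),v.mean())
            w=onz(p,C,q,z);print('PIX',nm,np.round(q,1),len(u),np.round(w,1),round(float(yv@(w[:2]-[562.3,-11.3])),1))
E
python3 m.py 8
```

```text
11.9 [492.49388576 -99.7069858   57.8973601 ] [-1.57465795 -0.00971032 -0.33742967] [ 1.75488634  3.85809511 -6.33082675] 0.1458335190080364
wrist red_line (array([527. ,  -9.7,  50.7]), 0.57, array([413., 240.])) -10.4
wrist grip (array([485.4, -97.2,  79.1]), 0.86, array([252., 245.])) -106.8
wrist grip (array([526.6,  -5.8,  49.2]), 0.53, array([418., 237.])) -6.9
PIX red [411.9 232. ] 139 [521.8  -9.2  50. ] -11.7
PIX yel [286. 271.] 1 [519.3 -87.8  52. ] -86.5
side red_line (array([ 571.8, -279.5,    4.5]), 0.57, array([310., 295.])) -249.3
side pointer_tip (array([494.2, 399.7,   1.4]), 0.61, array([217., 173.])) 364.0
side pointer_tip (array([ 7.294e+02, -2.407e+02,  6.000e-01]), 0.42, array([368., 273.])) -159.7
side grip (array([489.9, -93.7,  80.1]), 0.38, array([251., 227.])) -102.0
side grip (array([ 7.297e+02, -2.406e+02,  4.000e-01]), 0.21, array([368., 273.])) -159.5
scene red_line (array([519.6, -13.2,  46.8]), 0.48, array([278., 187.])) -16.2
scene pointer_tip (array([560.4, -13.4,   4. ]), 0.74, array([270., 189.])) -2.6
scene grip (array([ 491. , -102.4,   80.6]), 0.67, array([301., 171.])) -109.8
scene grip (array([ 724.6, -248. ,    4.4]), 0.29, array([278., 139.])) -168.2
```

Gripped: the opening is 14 mm, which matches the grip's width. Now I pull out, most of the way first.

>>> apply_moves(
  increments=[
    [[0,0.1,-0.8],[0,0,0],0],
    [[0,0.1,-0.8],[0,0,0],0],
    [[0,0.1,-0.8],[0,0,0],0],
    [[0,0.1,-0.8],[0,0,0],0],
    [[0,0,-0.5],[0,0,0],0],
  ],
)

```text
t: 13.12
eef_pos: [480.6, -132.9, 57.9]
tcp_rot: [-1.571, -0.013, -0.336]
ft_force: [5.3, 6.9, -11.2]
opening: 0.142
```

```bash
python3 m.py 9 | grep -v -e side -e scene; python3 -c "
import cv2;a=cv2.imread('pics/wrist_9.png')[140:340,230:500];cv2.imwrite('pics/w9.png',cv2.resize(a,None,fx=2.9,fy=2.9,interpolation=2))"
```

```text
13.125 [ 480.6307471  -132.94544215   57.94574159] [-1.5711018  -0.01257363 -0.33643636] [  5.2610826    6.94407668 -11.18879486] 0.14181516042962047
wrist red_line (array([514.4, -41.3,  50. ]), 0.72, array([415., 238.])) -44.4
wrist pointer_tip (array([514.7, -47.6,  51. ]), 0.77, array([406., 242.])) -50.2
wrist grip (array([ 475.8, -132.2,   81.6]), 0.64, array([250., 252.])) -143.0
PIX red [411.6 231.8] 143 [509.9 -42.4  50. ] -46.9
PIX yel [403.  240.5] 177 [512.4 -49.3  52. ] -52.6
```

View pics/w9.png

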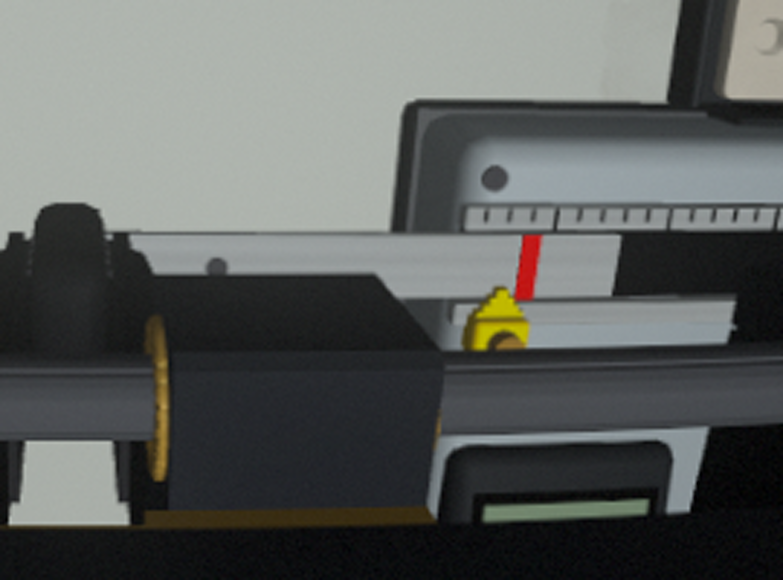

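The red line's lower end is at (525,298) and the pointer tip at (501,290), in crop pixels. That leaves about 5.6 mm, and the calculation gives 5.7.

>>> apply_moves(
  increments=[
    [[0,0,-0.4],[0,0,0],0],
    [[0,0,-0.3],[0,0,0],0],
    [[0,0,-0.1],[0,0,0],0],
    [[0,0,0],[0,0,0],0],
    [[0,0,0],[0,0,0],0],
  ],
)

```text
t: 14.35
eef_pos: [478.9, -137.8, 57.8]
tcp_rot: [-1.567, -0.013, -0.336]
ft_force: [4.3, 5.4, -5.4]
opening: 0.146
```

```bash
python3 m.py 10 | grep -v -e side -e scene; python3 m.py 11 | grep -e PIX -e '^1'
```

```text
14.35 [ 478.94307042 -137.81777742   57.83751731] [-1.56699116 -0.01297672 -0.33645616] [ 4.30308176  5.44243393 -5.39636037] 0.14602884135784314
wrist red_line (array([512.1, -44.4,  53. ]), 0.86, array([419., 238.])) -48.1
wrist pointer_tip (array([514.4, -53.2,  49.6]), 0.66, array([404., 243.])) -55.6
wrist grip (array([ 476.1, -135.6,   79.9]), 0.73, array([255., 253.])) -146.1
wrist grip (array([513.1, -46. ,  50.5]), 0.33, array([415., 238.])) -49.3
PIX red [411.6 229.5] 110 [506.9 -46.8  50. ] -52.1
PIX yel [411.5 240.5] 175 [512.7 -49.   52. ] -52.2
14.95 [ 478.93754909 -137.79638488   57.8583583 ] [-1.56701526 -0.01301709 -0.33638285] [ 4.6756944   7.36636985 -4.84183602] 0.14503099229277264
PIX red [411.6 229.5] 111 [506.9 -46.8  50. ] -52.1
PIX yel [411.5 240.5] 174 [512.7 -49.   52. ] -52.2
```

By pixels the red line and tip agree to 0.1 mm and hold steady. One look to confirm, and I'll check the ejector and card too.

```bash
python3 - <<'E'
from fit import *
p,C=cam('wrist');a=p['img'][140:340,290:510,::-1];a=cv2.resize(a,(620,564),interpolation=2);cv2.imwrite('pics/w12.png',a)
for c in ('side','scene'):
    p,C=cam(c)
    for n in ('used_card','ejector_rib'): print(c,n,find(p,C,n))
E
```

```text
side used_card [(array([476.7,  53.7,   8. ]), 0.56, array([234., 223.]))]
side ejector_rib [(array([600.7,   6.5,  69.5]), 0.52, array([282., 205.]))]
scene used_card [(array([480.2,  49.5,   5. ]), 0.6, array([275., 210.]))]
scene ejector_rib [(array([595.6,   9.3,  66.4]), 0.53, array([258., 176.]))]
```

View pics/w12.png

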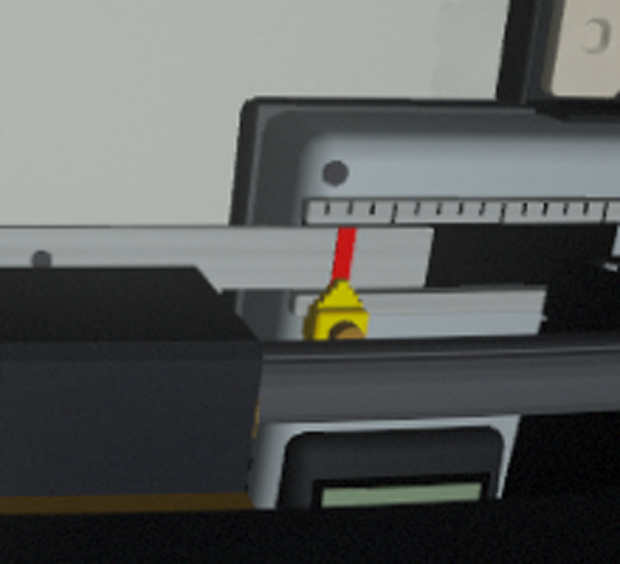

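The red line's lower end at (342,280) meets the pointer tip at (341,282). The card is in the tray and the ejector is back, so I'm handing in.

```bash
python3 -c "
from cell import env,readout
print(env.job_done());s=readout.state();print(s['t'],s['opening'],s['eef_pos'])"
```

```text
the job is handed in; nothing more can be done
None
the job is handed in; nothing more can be done
```

I finished the job and handed it in at about 15 s of the 43 s allowed; handing in reports no verdict.

- **Ejector:** I pushed the rib with closed fingers from behind until it stopped moving under about 39 N sideways (about 47 N at the wrist). I then backed off and the spring returned it. The networks placed the rib at its rest position, within their few millimetres of scatter.
- **Used card:** it dropped into the tray without the gripper going near it. It lies at reader x of about -100 mm and y of about 32 mm, at tray-floor height.
- **Bar:** I gripped the black grip (opening about 14 mm) and pulled it out about 41 mm.
- **Red line:** in the wrist picture the red line and the pointer tip agree to about 0.1 mm along the bar. They stayed the same over 0.6 s, and the last crop shows the line running straight into the tip.
- **Disagreement:** the network's estimates in that same picture put the line and tip 7.5 mm apart. I trusted the pixel measurement and the picture over the network, whose points are only good to about 4 mm each.
- **Not measured:** I didn't measure the bystanders or the pointer against their starting positions at the end. The arm stayed clear of the bystanders, and the pixel position of the pointer tip stayed at about (513, -49).

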